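# Wind a plug-in module home on a docking bench with a loose crank

## Task

Take the loose crank lying on the bench, set it fully down on the square shaft end of the docking bench, and wind it clockwise (seen from above) several full turns, without letting it slip off, until the carriage with the module is fully home against the connector block. Leave the crank sitting on the shaft, and leave everything else on the bench where it is.

Things in the scene. Friction and masses are not known exactly. Their poses are not given: they have to be found in the camera images.
- crank: Loose dark steel crank, 0.35 to 0.6 kg, standing upright on its hub at the start. Origin: centre of the hub's underside; z up; +x along the arm to the handle. Hub: block 38 x 38 mm, 34 mm high; square socket in its underside 20.5 mm wide (sides along x, y), 29 mm deep, mouth chamfered 3 mm. Arm: 20 mm wide, z = 22 to 34 mm, out to x = 92 mm. Balanced about the hub.
- crank_boss (a point): Middle of the square boss on top of the crank's hub, to lift it by: 26 x 26 mm (sides along the crank's x and y), z = 34 to 70 mm in the crank's frame, so this point is at z = 52 mm. Opposite the handle the arm carries a counterweight: upright cylinder of 34 mm diameter at x = -52 mm, z = 12 to 44 mm.
- handle_mid (a point): Middle of the crank's handle: an upright black plastic sleeve, 24 mm diameter, 60 mm long (z = 38 to 98 mm in the crank's frame), 80 mm from the hub's axis. The sleeve spins freely on its pin, so it can be held tight while the crank is turned. The point turns with the sleeve: only its position matters.
- shaft_seat (a point): On the axis of the upright square steel shaft end, at the shoulder (85 mm above the bench top) on which the hub rests when fully down; z up, x and y along the square's sides; turns with the shaft. Square 18 x 18 mm, 22 mm high above the shoulder, plus a tapered nose of 5 mm. The socket fits in four positions, a quarter turn apart, with 1.25 mm play a side, 0.15 rad in turning.
- shaft (a joint): Turn of the shaft, rad, growing clockwise seen from above. 18.85 is the end stop, where the carriage is home; it starts between 0 and 4.7. About 0.25 N m of friction, and it stays where it is left.
- carriage (a joint): Travel of the carriage along the bench, m, away from the gearbox: 0 at the gearbox end, 0.060 home against the connector block. Geared to the shaft by a lead screw: 20 mm a turn. It cannot be pushed by hand.
- dock: The docking bench, fixed: aluminium plate 140 x 315 mm, y = +50 to -265 mm. Origin on the bench top under the shaft axis; z up. Grey gearbox 92 x 92 mm under the shaft, top at 75 mm; on it the round shoulder, 32 mm diameter. The carriage travels along its -y, up to a black connector block at y = -212.5 to -252.5 mm, 90 mm high (grey strip to 99 mm).
- carriage_front (a point): Middle of the carriage's leading edge, 90 mm above the bench top. The carriage is 118 x 80 mm with a grey module with copper pins on it, top at 95 mm.
- meter: Hand-held grey multimeter lying on its back, 180 x 90 x 40 mm, a bystander. Origin: centre of its underside.
- screwdriver: Screwdriver lying on the bench, a bystander. Origin near the middle of its length.
- wrench: Open-ended wrench lying on the bench, a bystander. Origin near the middle of its length.
- tape: Roll of tape lying flat, 100 mm diameter, 25 mm high, a bystander. Origin: centre of its underside.
- bottle: Water bottle, 66 mm diameter, 200 mm high, a bystander. Origin: centre of its underside.
- plug: Red power plug lying on its side, 160 mm long, 60 mm wide, 56 mm high, a bystander. Origin on its underside near its middle.

How it is judged (in metres and radians):
On the way, in this order (a step that is already met when the one before it is completed fails the run):
1. the crank sits fully down on the square shaft end (z of crank in the frame of shaft_seat below 0.007 m and horizontal distance between crank and shaft_seat below 0.005 m and angle between crank's own z axis and vertical below 0.12 rad), for 0.2 s.
2. the crank on the shaft, the carriage has been wound to within 24 mm of home (z of crank in the frame of shaft_seat below 0.015 m and value of joint carriage above 0.036 m), for 0.1 s.
At the end, for the whole second after the job is handed in: The carriage is home (at most 4.5 mm short of the connector block), at rest, and the crank sits on the shaft: hub at most 7 mm above the shoulder, 5 mm off its axis and 0.12 rad off upright (all of step 1 and value of joint carriage above 0.0555 m and velocity of joint shaft below 0.1 rad/s and linear speed of crank below 0.02 m/s); the robot touches nothing.
It fails at once if the carriage has been wound more than 6 mm from its start and the crank is not on the shaft (its hub 15 mm or more above the shoulder, or 15 mm off the axis) (distance of carriage_front from where it was at the start of the episode above 0.006 m and (not (z of crank in the frame of shaft_seat below 0.015 m) or horizontal distance between crank and shaft_seat above 0.015 m)).
It fails at once if a bystander is moved by more than 40 mm (distance of any of meter, screwdriver, wrench, tape, bottle, plug from where it was at the start of the episode above 0.04 m).
It also fails if it takes over 70 s, if anything falls off the work surface, if the arm or the gripper's body presses on something with over 40 N, if the wrist force passes 120 N, or if a joint passes its speed limit or range.

## Robot

A 6-joint arm with a two-finger parallel gripper is mounted at the origin on the work surface. World frame = base frame: x ahead of the robot, y to its left, z up, the work surface at z = 0. Lengths are in m, angles in degrees, forces in N, time in s.
With the tool pointing down it reaches from about 0.3 to 0.75 m from the base axis. Payload 8.5 kg.
Tool frame: the origin (TCP) lies midway between the tips of the shut fingers; the grasp point (between the pads) lies 19 mm behind it (env.hold_point_z is the distance from the TCP to the grasp point, in m); z points along the fingers, y is the line along which they close (so a half turn about z gives the same grasp; the last joint's range is limited). The gripper opens to 85 mm and grips with 20 to 120 N. Pads are 22 mm wide; open, the fingers measure 114 mm over their backs; the gripper's body (76 mm by 85 mm) begins 54 mm behind the grasp point. The pads swing forward as they close: fully open they stand 13 mm farther back than shut.
Start: joints at [61.518, 21.807, 74.336, -0, 83.858, -12.336], TCP at [0.153, 0.528, 0.231] pointing down, gripper open.
Joint ranges: [-178.18, 178.18], [-50.72, 133.34], [12.68, 142.11], [-81.47, 261.47], [9.98, 163.14], [-165.26, 165.26]. Speed limits (degrees/s): [136.94, 136.94, 180, 180, 180, 180].

## Interface

Orientations are given as a 3x3 rotation matrix whose columns are the frame's x, y, z axes.
In Python, from rig import observe, get_image, camera_info, env gives the robot as it stands.
- The arm moves only by the tool drive_tool, never from a script. Its arguments are lists of equal length, an entry for each row: "offset": the shift along the tool's x, y, z in units of 40 mm (1.0 is 40 mm), a list of three; "turn": the turn, a rotation vector about the tool's x, y, z in units of 6 degrees (1.0 is 6 degrees), a list of three; "hand": the opening, from 0 (shut) to 1 (fully open). A call has exactly 10 rows; each row shifts and turns the commanded pose from where the row before left it, along the tool's axes as they then stand; what a row does not reach is not made up. A row lasts 1/8 s, in which the tool goes at most 62.5 mm and 10.7 degrees, less where a joint would pass 70% of its speed; a pose out of reach is approached as far as the arm can. A call is refused whole if a number of a shift passes 1 or a number of a turn 1, either way. A call with a gripper value outside its range is refused whole. The fingers move at their own pace and stop on an object; "newtons" is the grip in N (left out, the last holds). Time passes only in rows, so rows that do not move let the fingers close, or fill a call up. It gives the time, the measured TCP pose, the force, the opening and the grip force at its end, in the units of the state.
- observe(): the state, without advancing time (a new reading comes with each control period).
- get_image(name): name is "scene" or "top" or "wrist"; returns the picture (480x640x3 uint8, blue, green, red); there is no depth.
- camera_info(name): a dict with "fx", "fy", "cx", "cy" (pixels), "world_to_cam" (4x4, takes a point from world to camera coordinates). Camera axes: x right, y down, z forward; pixel columns grow to the right and rows downward; lengths in m; the calibration is good to about 2 mm. A picture is of the moment at which its call begins: read the wrist's pose just before it. camera_info takes no time and is no camera call; for the wrist camera it gives the pose at the moment of the call.
- env.close_job(): hands the job in; it is judged then, once.
The state is a dict: "time_s": time; "q": joint angles; "qvel": joint speeds; "joint_efforts": joint torques, N m; "position": TCP position; "tool_rot": TCP orientation; "ft_force": force on the tool from outside, world axes, zero at the start; "wrist_torque": the same for the moment, N m; "grip_width": finger opening in m; "gripper_force": force on a finger pad.
Only numpy, scipy, OpenCV 4.12 (cv2) and the standard library are available. Lean on these libraries where they do the work, as an engineer would, in place of code of your own. Each camera call takes 0.05 s, during which the arm holds its last target. There are 200 camera calls.

## Working session

There is one attempt and no reset: what is moved stays moved. The work goes in short steps, Python scripts to look and compute and a tool call to move; the robot and the scene stay as the last step left them, time stands still between calls to the robot, and variables do not carry over. Pictures are saved under pics/ and viewed, at most 10 in all, crops included, and the job is handed in when it is done.

Besides the shell and the picture viewer there is one more tool, called as name(argument=value, ...) on one line, values as JSON. drive_tool: Moves the arm, as the interface text tells. Its arguments: {"type":"object","properties":{"offset":{"type":"array"},"turn":{"type":"array"},"hand":{"type":"array"},"newtons":{"type":"number"}},"required":["offset","turn","hand"]}

```bash
mkdir -p pics; ls
python3 - <<'E'
from rig import *
import cv2, json
s=observe(); print({k:(v if not hasattr(v,'tolist') else v.tolist()) for k,v in s.items()})
for n in ("top","scene"):
    cv2.imwrite(f"pics/{n}0.png",get_image(n)); c=camera_info(n); print(n,c)
E
```

```text
pics
{'time_s': 0.0, 'q': [61.51822746935235, 21.83999543334853, 74.3848626359137, 0.00045279529231742204, 83.85788603877053, -12.336491923304976], 'qvel': [0.0024370409010722903, 0.029975830073710946, 0.01263880650600084, -0.06736394019351413, 0.031226896387877855, 0.0013958941294445904], 'joint_efforts': [0.002578201820142567, -44.84535098075867, -23.128491640090942, 8.130431581321318e-06, 0.004678160621551797, 2.1477049472196086e-05], 'position': [0.1528040539346459, 0.5280415904305216, 0.23072045996993681], 'tool_rot': [[-0.9605593468842949, 0.2780741938069079, -0.0006955946050810093], [0.27807488400872327, 0.9605585651511925, -0.001265621672139875], [0.0003162226296386934, -0.0014091321159182529, -0.9999989571744203]], 'ft_force': [0.08968452069812703, -0.642961150992415, 0.36357917227541936], 'wrist_torque': [-0.023525442038203392, 0.006663449324822586, 0.01286693861910275], 'gripper_force': 0.0, 'grip_width': 0.08518122842705361}
top {'fx': 522.5040268422403, 'fy': 522.5040268422403, 'cx': 315.8589427860837, 'cy': 233.9798494296011, 'world_to_cam': array([[-0.00267273, -0.99984346, -0.01749023,  0.00578934],
       [-0.99466522,  0.0044617 , -0.10305915,  0.5738221 ],
       [ 0.10312106,  0.01712147, -0.99452144,  1.27998806],
       [ 0.        ,  0.        ,  0.        ,  1.        ]])}
scene {'fx': 507.29716465602814, 'fy': 507.29716465602814, 'cx': 320.1423080300151, 'cy': 244.7297019730443, 'world_to_cam': array([[-0.43330871,  0.90122536, -0.00603501,  0.26363318],
       [ 0.76993043,  0.36668492, -0.52225405, -0.38189887],
       [-0.46845565, -0.23094377, -0.8527686 ,  1.84006852],
       [ 0.        ,  0.        ,  0.        ,  1.        ]])}
```

View pics/top0.png

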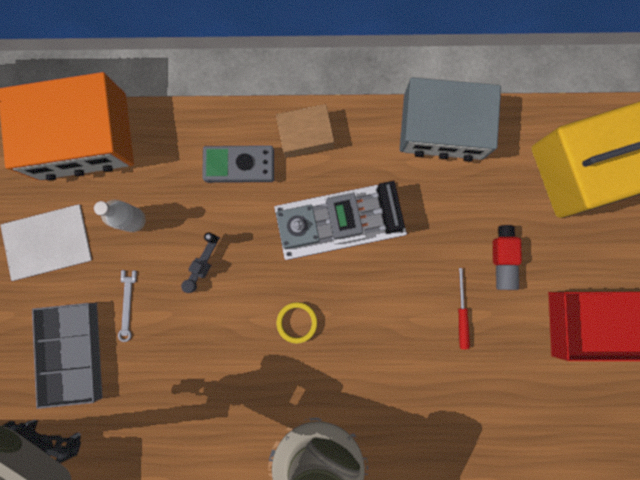

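View pics/scene0.png

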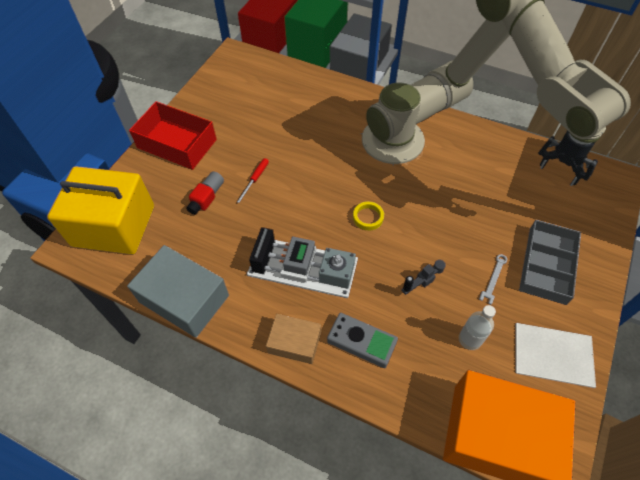

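The top view shows the crank's counterweight near (190,285), its hub near (201,268) and its handle near (210,238). The shaft is near (298,226), and the carriage side runs right to the black block near (391,208). The scene view agrees: crank at (425,278), shaft at (337,262). Next I'll localise these and zoom in.

```bash
cat > h.py <<'E'
import numpy as np, cv2
from rig import *
def ray(n,uv,z,c=None):
    c=c or camera_info(n); T=np.array(c["world_to_cam"]); R,t=T[:3,:3],T[:3,3]
    o=-R.T@t; d=R.T@np.array([(uv[0]-c["cx"])/c["fx"],(uv[1]-c["cy"])/c["fy"],1])
    return o+d*(z-o[2])/d[2]
def proj(n,p,c=None):
    c=c or camera_info(n); T=np.array(c["world_to_cam"]); q=T[:3,:3]@np.array(p)+T[:3,3]
    return q[0]/q[2]*c["fx"]+c["cx"],q[1]/q[2]*c["fy"]+c["cy"]
E
python3 - <<'E'
from h import *
im=cv2.imread("pics/top0.png"); a=cv2.resize(im[225:300,170:230],None,fx=6,fy=6,interpolation=2)
b=cv2.resize(im[195:270,265:330],None,fx=6,fy=6,interpolation=2)
cv2.imwrite("pics/z.png",np.hstack([a,b]))
for nm,uv,z in [("cw",(190,285),.044),("boss",(202,267),.07),("handle",(211,238),.098),("shaft",(298,225),.112)]: print(nm,ray("top",uv,z).round(3))
for nm,uv,z in [("cw",(439,266),.044),("handle",(408,280),.098),("shaft",(337,257),.112)]: print(nm,ray("scene",uv,z).round(3))
E
```

```text
cw [0.447 0.314 0.044]
boss [0.49  0.279 0.07 ]
handle [0.558 0.252 0.098]
shaft [0.587 0.044 0.112]
cw [0.456 0.321 0.044]
handle [0.569 0.257 0.098]
shaft [0.595 0.048 0.112]
```

View pics/z.png

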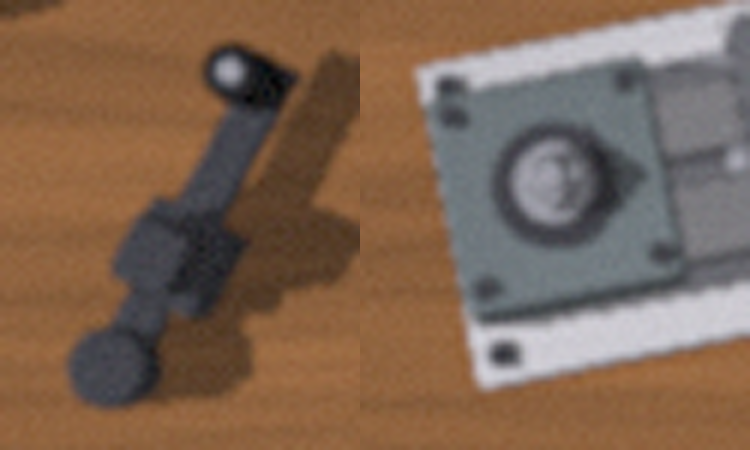

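The zoom shows the counterweight top at (188.7,285.8), the boss top at (195,266.7), the handle top at (208.7,236.7) and the shaft top at (296.7,224.7) in full-image pixels. The shaft's square orientation isn't clear from here.

Run:
```python
from h import *
cw=ray("top",(188.7,285.8),.044);h=ray("top",(208.7,236.7),.098);b=ray("top",(195,266.7),.07)
d=(h-cw)[:2]; print(cw,h,b,"span",np.hypot(*d),"ang",np.degrees(np.arctan2(d[1],d[0])),"org",cw[:2]+d*52/132, "shaft",ray("top",(296.7,224.7),.112), "bottle",ray("top",(101,209),.2))
p=ray("top",(275,206.5),.0);q=ray("top",(391,187),.0);print("dock edge",np.degrees(np.arctan2(*(q-p)[1::-1])),p,q)
s=observe();R=s["tool_rot"];print("tool x yaw",np.degrees(np.arctan2(R[1][0],R[0][0])))
c=camera_info("wrist");T=c["world_to_cam"];o=-T[:3,:3].T@T[:3,3];print("cam in tool",np.array(R).T@(o-s["position"]),(np.array(R).T@T[:3,:3].T).round(2))
g=np.array([b[0],b[1],.2]);print("delta in tool units",np.array(R).T@(g-s["position"])/.04)
```

```text
[0.44538029 0.31723246 0.044     ] [0.56138734 0.25791441 0.098     ] [0.49126451 0.29615686 0.07      ] span 0.130293001011795 ang -27.082084841872003 org [0.49108004 0.29386474] shaft [0.58746994 0.04736854 0.112     ] bottle [0.61370041 0.47464328 0.2       ]
dock edge -80.66365885890156 [0.64870631 0.10954337 0.        ] [ 6.97963884e-01 -1.90063036e-01 -2.22044605e-16]
tool x yaw 163.85567078212586
cam in tool [ 0.07870014  0.00041483 -0.14291323] [[-0.   -0.95 -0.31]
 [ 1.   -0.    0.  ]
 [-0.   -0.31  0.95]]
delta in tool units [-9.73990008 -3.21593239  0.77104594]
```

drive_tool(offset=[[-0.5,0,0],[-0.9,0,0],[-1,-0.1,0],[-1,-0.2,0],[-1,-0.2,0],[-1,-0.2,0],[-1,-0.2,0],[-1,-0.2,0],[-1,-0.1,0],[-1,-0.1,0]], turn=[[0,0,0.9],[0,0,0.9],[0,0,0],[0,0,0],[0,0,0],[0,0,0],[0,0,0],[0,0,0],[0,0,0],[0,0,0]], hand=[1,1,1,1,1,1,1,1,1,1], newtons=60)

```text
time_s: 1.35
position: [0.4682, 0.3172, 0.231]
tool_rot: [[-0.891, 0.453, -0.001], [0.453, 0.891, -0.0], [0.0, -0.0, -1.0]]
ft_force: [-0.1, 1.3, 0.0]
grip_width: 0.0854
gripper_force: 0.0
```

Run:
```python
from h import *
s=observe();R=np.array(s["tool_rot"]);c=camera_info("wrist");im=get_image("wrist");cv2.imwrite("pics/w1.png",im)
import pickle;pickle.dump((s,c),open("w1.pkl","wb"))
print(s["position"],np.degrees(np.arctan2(R[1,0],R[0,0])),R[2,2])
for p in [(.491,.295,.07),(.561,.258,.098),(.445,.317,.044)]: print(proj("wrist",p,c))
```

```text
[0.46824559 0.31722441 0.23104628] 153.04853841387165 -0.9999997700001364
(np.float64(309.11519755188766), np.float64(247.18825935298352))
(np.float64(307.624569897521), np.float64(342.3847864062993))
(np.float64(308.0613449573466), np.float64(185.04527661867687))
```

View pics/w1.png

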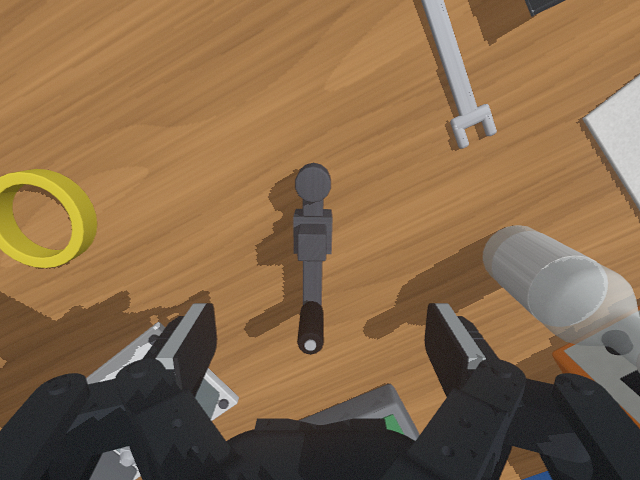

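The wrist view shows the counterweight top near (313,183), the boss top face near (312,247) and the handle top near (310.5,345). All are within a few pixels of prediction.

```bash
cat > rel.py <<'E'
from h import *
def rel(g,s=None):
    s=s or observe();R=np.array(s["tool_rot"]);return (R.T@(np.array(g)-s["position"])/.04).round(3)
E
python3 - <<'E'
from rel import *
import pickle;s,c=pickle.load(open("w1.pkl","rb"))
P=[ray("w",uv,z,c) for uv,z in [((313,183),.044),((312,247),.07),((310.5,345),.098)]]
print(P); d=P[2]-P[0]; print(np.hypot(*d[:2]),np.degrees(np.arctan2(d[1],d[0])),P[0]+d*52/132)
o=(P[0]+d*52/132+P[1])/2; print(o, rel([o[0],o[1],.04]))
E
```

```text
[array([0.44537918, 0.32188395, 0.044     ]), array([0.49200473, 0.29736733, 0.07      ]), array([0.56453508, 0.25902375, 0.098     ])]
0.1347202081613054 -27.813702027089747 [0.49231938 0.29712084 0.06527273]
[0.49216206 0.29724408 0.06763636] [-0.644 -0.155  4.766]
```

drive_tool(offset=[[-0.64,-0.15,0.5],[0,0,0.9],[0,0,0.9],[0,0,0.9],[0,0,0.8],[0,0,0.5],[0,0,0.26],[0,0,0],[0,0,0],[0,0,0]], turn=[[0,0,0.13],[0,0,0],[0,0,0],[0,0,0],[0,0,0],[0,0,0],[0,0,0],[0,0,0],[0,0,0],[0,0,0]], hand=[1,1,1,1,1,1,1,1,0.15,0], newtons=60)

```text
time_s: 2.65
position: [0.4878, 0.3013, 0.0417]
tool_rot: [[-0.885, 0.465, 0.001], [0.465, 0.885, 0.0], [-0.001, 0.001, -1.0]]
ft_force: [0.9, -0.9, -0.1]
grip_width: 0.0519
gripper_force: 0.0
```

drive_tool(offset=[[0,0,0],[0,0,0],[0,0,-0.3],[0,0,-0.7],[0,0,-1],[0,0,-1],[0,0,-1],[0,0,-0.5],[0,0,0],[0,0,0]], turn=[[0,0,0],[0,0,0],[0,0,0],[0,0,0],[0,0,0],[0,0,0],[0,0,0],[0,0,0],[0,0,0],[0,0,0]], hand=[0,0,0,0,0,0,0,0,0,0], newtons=80)

```text
time_s: 3.9
position: [0.4868, 0.301, 0.2195]
tool_rot: [[-0.885, 0.465, -0.003], [0.465, 0.885, -0.001], [0.002, -0.002, -1.0]]
ft_force: [0.0, 0.3, -5.3]
grip_width: 0.0249
gripper_force: 79.6
```

drive_tool(offset=[[-0.4,-0.26,0],[-0.8,-0.55,0],[-0.9,-0.6,0],[-0.9,-0.6,0],[-0.9,-0.6,0],[-0.9,-0.6,0],[-0.9,-0.6,0],[-0.6,-0.4,0],[-0.35,-0.25,0],[0,0,0]], turn=[[0,0,0],[0,0,0],[0,0,0],[0,0,0],[0,0,0],[0,0,0],[0,0,0],[0,0,0],[0,0,0],[0,0,0]], hand=[0,0,0,0,0,0,0,0,0,0])

```text
time_s: 5.15
position: [0.6399, 0.0185, 0.2201]
tool_rot: [[-0.884, 0.467, -0.001], [0.467, 0.884, 0.0], [0.001, -0.0, -1.0]]
ft_force: [0.6, 0.7, -5.3]
grip_width: 0.0248
gripper_force: 79.3
```

Run:
```python
from h import *
import pickle
s=observe();c=camera_info("wrist");im=get_image("wrist");pickle.dump((s,c),open("w2.pkl","wb"));cv2.imwrite("pics/w2.png",im)
u,v=proj("wrist",(.588,.047,.11),c);print(s["position"],u,v)
u0,v0=int(max(u-100,0)),int(max(v-90,0)); k=im[v0:v0+200,u0:u0+200];print(u0,v0,k.shape)
k=cv2.resize(k,(600,600),interpolation=2);cv2.imwrite("pics/w2z.png",k)
```

```text
[0.63992583 0.01845365 0.22006157] 321.0496513513717 148.48250845575768
221 58 (200, 200, 3)
```

View pics/w2z.png

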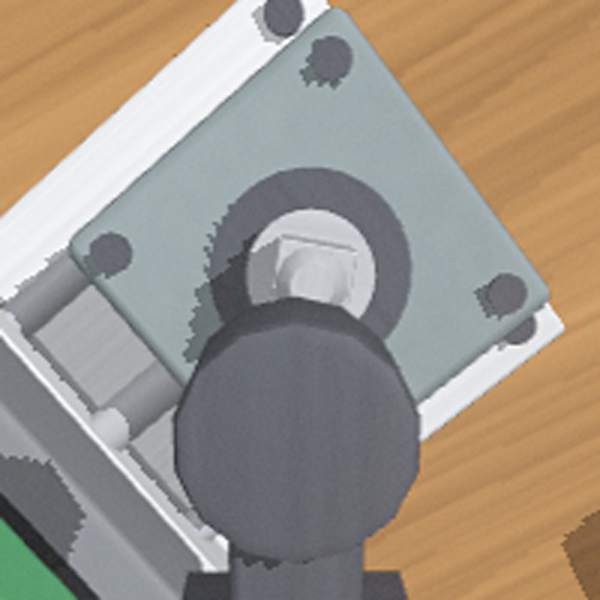

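View pics/w2.png

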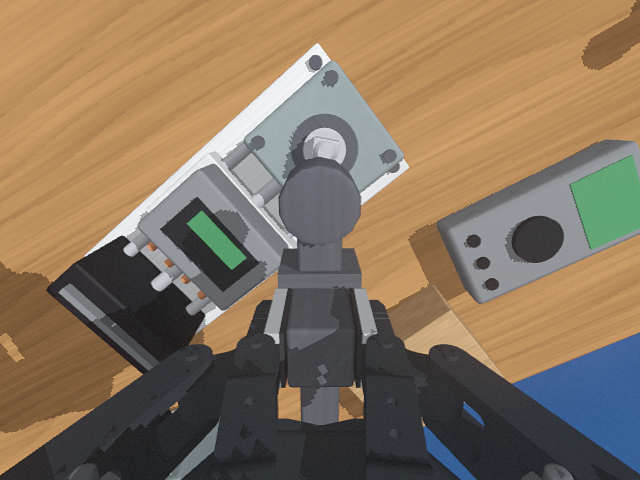

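The view shows the square shaft end at about (327,146), partly hidden by the counterweight and turned roughly 10° relative to the tool. I'll shift 40 mm further to clear the view and turn by that amount.

drive_tool(offset=[[-0.3,0,0],[-0.4,0,0],[-0.3,0,0],[0,0,0],[0,0,0],[0,0,0],[0,0,0],[0,0,0],[0,0,0],[0,0,0]], turn=[[0,0,0.5],[0,0,0.6],[0,0,0.6],[0,0,0],[0,0,0],[0,0,0],[0,0,0],[0,0,0],[0,0,0],[0,0,0]], hand=[0,0,0,0,0,0,0,0,0,0])

```text
time_s: 6.45
position: [0.6742, -0.001, 0.2209]
tool_rot: [[-0.789, 0.615, -0.0], [0.615, 0.789, 0.0], [0.0, -0.0, -1.0]]
ft_force: [0.6, -0.2, -6.7]
grip_width: 0.0246
gripper_force: 79.4
```

Run:
```python
from h import *
import pickle
s=observe();c=camera_info("wrist");im=get_image("wrist");pickle.dump((s,c),open("w3.pkl","wb"));cv2.imwrite("pics/w3.png",im)
u,v=proj("wrist",(.588,.047,.11),c);print(s["position"],u,v)
u0,v0=int(max(u-60,0)),int(max(v-60,0)); k=im[v0:v0+120,u0:u0+120];print(u0,v0,k.shape)
k=cv2.resize(k,None,fx=5,fy=5,interpolation=2);cv2.imwrite("pics/w3z.png",k)
```

```text
[ 0.67417405 -0.00100787  0.22089427] 296.17236816373196 87.9166094595584
236 27 (120, 120, 3)
```

View pics/w3z.png

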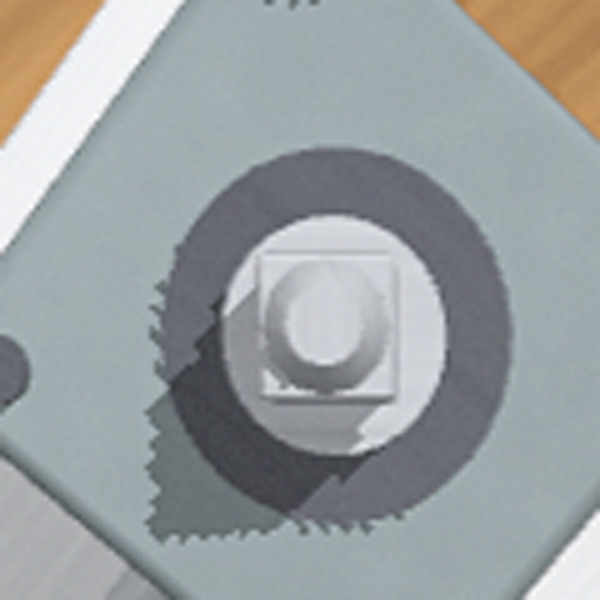

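The square is now aligned with the tool in the image. Its top face is centred at (301.7,92.0) and the shoulder disc at (302.8,94).

Run:
```python
from rel import *
import pickle
s,c=pickle.load(open("w3.pkl","rb"));a=ray("w",(301.7,92.),.107,c);b=ray("w",(302.8,94),.085,c);n=ray("w",(300.8,91.4),.112,c);print(a,b,n)
s2,c2=pickle.load(open("w2.pkl","rb"))
cw=ray("w",(320,205.7),s2["position"][2]+.0023,c2); print("cw in tool",np.array(s2["tool_rot"]).T@(cw-s2["position"])*1000)
sh=(a+b+n)/3; R=np.array(s["tool_rot"])
for off in (-.0058,): print(sh, rel(sh-R@[off,0,0]), s["position"][2])
print(rel(sh-R@[-.0058,0,0]+[0,0,.0]))
```

```text
[0.59189275 0.04828486 0.107     ] [0.59167022 0.04809973 0.085     ] [0.59165119 0.04804591 0.112     ]
cw in tool [45.71583756  0.42299506 -2.23966801]
[0.59173805 0.0481435  0.10133333] [ 2.527 -0.297  2.989] 0.2208942748115947
[ 2.527 -0.297  2.989]
```

drive_tool(offset=[[0.3,0,0],[0.5,-0.1,0],[0.6,-0.1,0],[0.6,-0.11,0],[0.4,0,0.2],[0.14,0,0.4],[0,0,0.4],[0,0,0.3],[0,0,0],[0,0,0]], turn=[[0,0,0],[0,0,0],[0,0,0],[0,0,0],[0,0,0],[0,0,0],[0,0,0],[0,0,0],[0,0,0],[0,0,0]], hand=[0,0,0,0,0,0,0,0,0,0])

```text
time_s: 7.75
position: [0.5867, 0.0517, 0.1696]
tool_rot: [[-0.789, 0.615, 0.001], [0.615, 0.789, -0.0], [-0.001, 0.001, -1.0]]
ft_force: [0.1, -0.3, -5.7]
grip_width: 0.0247
gripper_force: 79.3
```

Run:
```python
from rel import *
s=observe();R=np.array(s["tool_rot"]);sh=np.array([.59174,.04814,.1267]);print(s["position"],rel(sh-R@[-.0062,.0004,0]),R[2],s["q"])
```

```text
[0.58667378 0.05167666 0.16956608] [ 0.002 -0.003  1.072] [-9.58217080e-04  6.09313108e-04 -9.99999355e-01] [-6.47490791e+00  2.84578254e+01  7.38186949e+01  1.16272421e-03
  7.76584281e+01 -5.85490278e+01]
```

Right on target, so I'll descend gently, watching the force.

drive_tool(offset=[[0,0,0.2],[0,0,0.2],[0,0,0.15],[0,0,0.1],[0,0,0.1],[0,0,0],[0,0,0],[0,0,0],[0,0,0],[0,0,0]], turn=[[0,0,0],[0,0,0],[0,0,0],[0,0,0],[0,0,0],[0,0,0],[0,0,0],[0,0,0],[0,0,0],[0,0,0]], hand=[0,0,0,0,0,0,0,0,0,0])

```text
time_s: 9.0
position: [0.5864, 0.0517, 0.139]
tool_rot: [[-0.789, 0.615, 0.0], [0.615, 0.789, -0.0], [-0.0, 0.0, -1.0]]
ft_force: [0.7, -0.1, -4.5]
grip_width: 0.025
gripper_force: 79.4
```

drive_tool(offset=[[0,0,0.1],[0,0,0.1],[0,0,0.08],[0,0,0.03],[0,0,0],[0,0,0],[0,0,0],[0,0,0],[0,0,0],[0,0,0]], turn=[[0,0,0],[0,0,0],[0,0,0],[0,0,0],[0,0,0],[0,0,0],[0,0,0],[0,0,0],[0,0,0],[0,0,0]], hand=[0,0,0,0,0,0,0,0,0,0])

```text
time_s: 10.25
position: [0.5864, 0.0517, 0.1265]
tool_rot: [[-0.789, 0.615, -0.0], [0.615, 0.789, -0.0], [0.0, -0.0, -1.0]]
ft_force: [0.4, -0.4, -6.1]
grip_width: 0.0244
gripper_force: 79.5
```

drive_tool(offset=[[0,0,0.02],[0,0,0],[0,0,0],[0,0,0],[0,0,0],[0,0,-0.3],[0,0,-0.7],[0,0,-0.8],[0,0,-0.6],[0,0,-0.3]], turn=[[0,0,0],[0,0,0],[0,0,0],[0,0,0],[0,0,0],[0,0,0],[0,0,0],[0,0,0],[0,0,0],[0,0,0]], hand=[0,0.5,1,1,1,1,1,1,1,1])

```text
time_s: 11.5
position: [0.5867, 0.0517, 0.2357]
tool_rot: [[-0.789, 0.615, 0.003], [0.615, 0.789, -0.0], [-0.002, 0.001, -1.0]]
ft_force: [-0.4, -0.1, -0.2]
grip_width: 0.0856
gripper_force: 0.0
```

Run:
```python
from rel import *
import pickle
s=observe();R=np.array(s["tool_rot"]);c=camera_info("wrist");im=get_image("wrist");cv2.imwrite("pics/w4.png",im)
h=np.array([.59174,.04814,.141])+R@[-.08,0,0];print(s["position"],h,rel(h))
print("boss top if seated",proj("w",(.5917,.0481,.155),c),"cw",proj("w",np.array([.5917,.0481,.129])+R@[.052,0,0],c),"handle",proj("w",[h[0],h[1],.183],c))
```

```text
[0.58670973 0.05166983 0.2357246 ] [ 0.65484754 -0.00102712  0.14118324] [-2.141  0.     2.389]
boss top if seated (np.float64(319.67393631724366), np.float64(253.54690335745704)) cw (np.float64(319.62325659668323), np.float64(168.53697197367745)) handle (np.float64(319.84544469418734), np.float64(383.4739751469878))
```

View pics/w4.png

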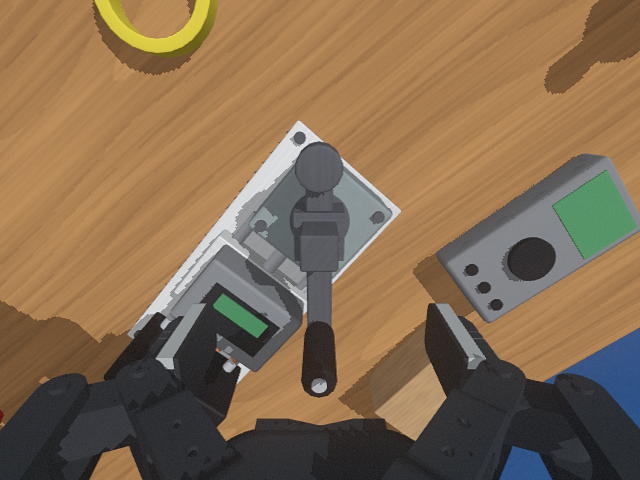

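The crank is seated: the counterweight at (319,167), boss at (319,253) and handle at (319,384) all match the seated prediction. Next I grip the handle.

drive_tool(offset=[[-0.5,0,0],[-0.7,0,0],[-0.6,0,0],[-0.34,0,0.4],[0,0,0.7],[0,0,0.7],[0,0,0.4],[0,0,0.2],[0,0,0],[0,0,0]], turn=[[0,0,0],[0,0,0],[0,0,0],[0,0,0],[0,0,0],[0,0,0],[0,0,0],[0,0,0],[0,0,0],[0,0,0]], hand=[1,1,1,1,1,1,1,1,0.2,0], newtons=60)

```text
time_s: 12.8
position: [0.6543, -0.001, 0.1387]
tool_rot: [[-0.789, 0.615, 0.002], [0.615, 0.789, -0.0], [-0.002, 0.001, -1.0]]
ft_force: [0.1, -0.9, -0.7]
grip_width: 0.0514
gripper_force: 0.0
```

drive_tool(offset=[[0,0,0],[0,0,0],[0,0,0],[0,0,0],[0,0,0],[0,0,0],[0,0,0],[0,0,0],[0,0,0],[0,0,0]], turn=[[0,0,0],[0,0,0],[0,0,0],[0,0,0],[0,0,0],[0,0,0],[0,0,0],[0,0,0],[0,0,0],[0,0,0]], hand=[0,0,0,0,0,0,0,0,0,0])

```text
time_s: 14.05
position: [0.6543, -0.0012, 0.1381]
tool_rot: [[-0.789, 0.615, 0.001], [0.615, 0.789, -0.0], [-0.001, 0.0, -1.0]]
ft_force: [1.9, -0.8, 4.9]
grip_width: 0.0226
gripper_force: 58.7
```

Run:
```python
from rel import *
s=observe();R=np.array(s["tool_rot"]);print(s["position"],(R.T@(s["position"]-np.array([.59174,.04814,.141])))*1000,s["q"],s["grip_width"],s["ft_force"])
# clockwise seen from above = +rotation about tool z(down). tool-frame circle steps
for N in (18,20):
  th=np.arange(N+1)*2*np.pi/N; p=np.c_[-np.cos(th),-np.sin(th)]*80/40; print(np.diff(p,axis=0).round(3).tolist())
```

```text
[ 0.65430416 -0.0011519   0.13811066] [-79.64427312  -0.41867497   2.98788562] [-1.04420914e+01  3.63300509e+01  6.45189016e+01 -1.03444466e-02
  7.90762643e+01 -6.25071553e+01] 0.022607043272269898 [ 1.94804551 -0.76407548  4.9042322 ]
[[0.121, -0.684], [0.347, -0.602], [0.532, -0.446], [0.653, -0.238], [0.695, 0.0], [0.653, 0.238], [0.532, 0.446], [0.347, 0.602], [0.121, 0.684], [-0.121, 0.684], [-0.347, 0.602], [-0.532, 0.446], [-0.653, 0.238], [-0.695, 0.0], [-0.653, -0.238], [-0.532, -0.446], [-0.347, -0.602], [-0.121, -0.684]]
[[0.098, -0.618], [0.284, -0.558], [0.442, -0.442], [0.558, -0.284], [0.618, -0.098], [0.618, 0.098], [0.558, 0.284], [0.442, 0.442], [0.284, 0.558], [0.098, 0.618], [-0.098, 0.618], [-0.284, 0.558], [-0.442, 0.442], [-0.558, 0.284], [-0.618, 0.098], [-0.618, -0.098], [-0.558, -0.284], [-0.442, -0.442], [-0.284, -0.558], [-0.098, -0.618]]
```

drive_tool(offset=[[0.025,-0.313,0],[0.073,-0.305,0],[0.12,-0.29,0],[0.164,-0.268,0],[0.204,-0.239,0],[0.239,-0.204,0],[0.268,-0.164,0],[0.29,-0.12,0],[0.305,-0.073,0],[0.313,-0.025,0]], turn=[[0,0,0],[0,0,0],[0,0,0],[0,0,0],[0,0,0],[0,0,0],[0,0,0],[0,0,0],[0,0,0],[0,0,0]], hand=[0,0,0,0,0,0,0,0,0,0])

```text
time_s: 15.3
position: [0.5414, -0.0155, 0.1382]
tool_rot: [[-0.789, 0.615, 0.001], [0.615, 0.789, -0.001], [-0.002, -0.0, -1.0]]
ft_force: [3.0, -2.5, 4.6]
grip_width: 0.0228
gripper_force: 59.0
```

```bash
cat > st.py <<'E'
from rel import *
s=observe();R=np.array(s["tool_rot"]);d=(R.T@(s["position"]-np.array([.59174,.04814,.138])))*1000
print(d.round(1),"r",np.hypot(*d[:2]),"ang",np.degrees(np.arctan2(-d[1],-d[0])),s["ft_force"],s["wrist_torque"],s["grip_width"],s["time_s"],"q6",s["q"][5])
E
python3 st.py
```

```text
[  0.6 -81.2  -0.2] r 81.16740546197553 ang 90.41651486554905 [ 2.95328601 -2.50933793  4.63520509] [-0.19764837 -0.73235447  0.00823176] 0.02277200416979016 15.3 q6 -66.1685396239848
```

drive_tool(offset=[[0.618,0.098,0],[0.558,0.284,0],[0.442,0.442,0],[0.284,0.558,0],[0.098,0.618,0],[-0.098,0.618,0],[-0.284,0.558,0],[-0.442,0.442,0],[-0.558,0.284,0],[-0.618,0.098,0]], turn=[[0,0,0],[0,0,0],[0,0,0],[0,0,0],[0,0,0],[0,0,0],[0,0,0],[0,0,0],[0,0,0],[0,0,0]], hand=[0,0,0,0,0,0,0,0,0,0])

```text
time_s: 16.55
position: [0.6393, 0.112, 0.1378]
tool_rot: [[-0.79, 0.614, -0.003], [0.614, 0.79, 0.0], [0.003, -0.001, -1.0]]
ft_force: [-5.2, -1.0, 4.7]
grip_width: 0.0227
gripper_force: 60.0
```

```bash
python3 st.py
python3 - <<'E'
from h import *
im=get_image("top");cv2.imwrite("pics/t5.png",im);cv2.imwrite("pics/t5z.png",cv2.resize(np.hstack([cv2.imread("pics/top0.png")[170:270,265:415],im[170:270,265:415]]),None,fx=2.6,fy=2.6,interpolation=2))
E
```

```text
[ 1.6 79.6  0.1] r 79.62551854118857 ang -91.15100254860381 [-5.16962528 -1.03565541  4.70378716] [-0.39897038  1.14353288 -0.03860567] 0.022696898663926 16.55 q6 -52.664908903227975
```

View pics/t5z.png

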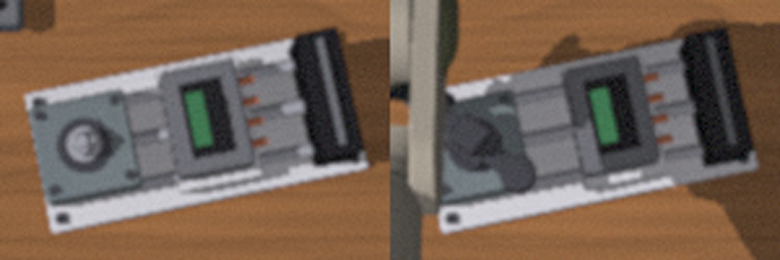

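Winding works: the carriage has moved about 15 mm towards the block, which fits 3/4 of a turn. At least 1.5 turns remain, so one more full turn is safe.

drive_tool(offset=[[-0.618,-0.098,0],[-0.558,-0.284,0],[-0.442,-0.442,0],[-0.284,-0.558,0],[-0.098,-0.618,0],[0.098,-0.618,0],[0.284,-0.558,0],[0.442,-0.442,0],[0.558,-0.284,0],[0.618,-0.098,0]], turn=[[0,0,0],[0,0,0],[0,0,0],[0,0,0],[0,0,0],[0,0,0],[0,0,0],[0,0,0],[0,0,0],[0,0,0]], hand=[0,0,0,0,0,0,0,0,0,0])

```text
time_s: 17.85
position: [0.5412, -0.0156, 0.1382]
tool_rot: [[-0.788, 0.615, 0.002], [0.615, 0.788, -0.001], [-0.002, 0.0, -1.0]]
ft_force: [7.8, 4.2, 1.8]
grip_width: 0.0228
gripper_force: 59.6
```

drive_tool(offset=[[0.618,0.098,0],[0.558,0.284,0],[0.442,0.442,0],[0.284,0.558,0],[0.098,0.618,0],[-0.098,0.618,0],[-0.284,0.558,0],[-0.442,0.442,0],[-0.558,0.284,0],[-0.618,0.098,0]], turn=[[0,0,0],[0,0,0],[0,0,0],[0,0,0],[0,0,0],[0,0,0],[0,0,0],[0,0,0],[0,0,0],[0,0,0]], hand=[0,0,0,0,0,0,0,0,0,0])

```text
time_s: 19.1
position: [0.6393, 0.112, 0.1378]
tool_rot: [[-0.79, 0.613, -0.003], [0.613, 0.79, 0.0], [0.002, -0.001, -1.0]]
ft_force: [-5.9, -0.6, 7.0]
grip_width: 0.0229
gripper_force: 60.5
```

```bash
python3 st.py
python3 - <<'E'
from h import *
im=get_image("top");cv2.imwrite("pics/t6.png",im)
def green(i):
    i=i[170:270,265:415]; hsv=cv2.cvtColor(i,cv2.COLOR_BGR2HSV);m=cv2.inRange(hsv,(45,90,50),(80,255,255));M=cv2.moments(m,True);p=(M["m10"]/M["m00"]+265,M["m01"]/M["m00"]+170);return p,M["m00"],ray("top",p,.095)
ps=[green(cv2.imread(f"pics/{n}.png")) for n in("top0","t5","t6")]
for p in ps: print(p,np.linalg.norm(p[2]-ps[0][2])*1000)
cv2.imwrite("pics/t6z.png",cv2.resize(im[165:265,320:420],None,fx=6,fy=6,interpolation=2))
E
```

```text
[ 1.6 79.6  0.1] r 79.65021909771328 ang -91.15468443986099 [-5.9373258  -0.57683751  6.98066685] [-0.38741083  1.13614925 -0.01198251] 0.022875107158318163 19.1 q6 -52.66427293399874
((341.1069182389937, 215.32075471698113), 159.0, array([ 0.61158874, -0.05780066,  0.095     ])) 0.0
((346.9537572254335, 214.11560693641619), 173.0, array([ 0.61442105, -0.0717741 ,  0.095     ])) 14.25759515796871
((355.0282485875706, 212.3276836158192), 177.0, array([ 0.6186309 , -0.09107648,  0.095     ])) 34.01282399139873
```

View pics/t6z.png

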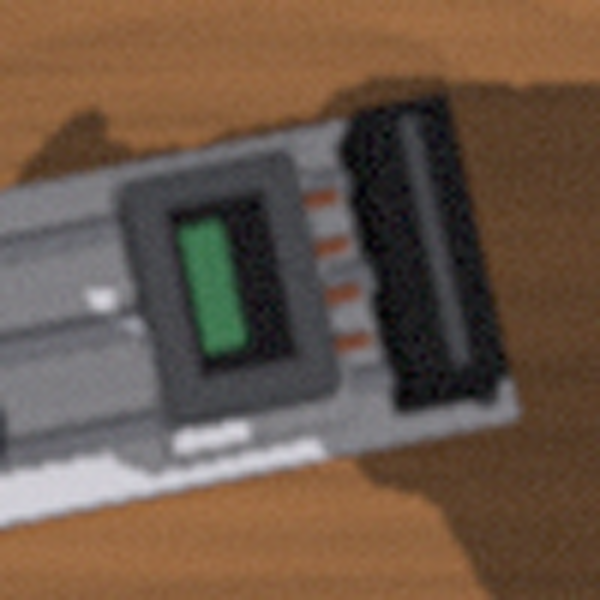

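The carriage has moved 34 mm, and the module-to-block gap is about 10 px, or roughly 22 mm. At least 11 mm is left by the limits given, so another half turn (10 mm) is safe.

drive_tool(offset=[[-0.618,-0.098,0],[-0.558,-0.284,0],[-0.442,-0.442,0],[-0.284,-0.558,0],[-0.098,-0.618,0],[0.098,-0.618,0],[0.284,-0.558,0],[0.442,-0.442,0],[0.558,-0.284,0],[0.618,-0.098,0]], turn=[[0,0,0],[0,0,0],[0,0,0],[0,0,0],[0,0,0],[0,0,0],[0,0,0],[0,0,0],[0,0,0],[0,0,0]], hand=[0,0,0,0,0,0,0,0,0,0])

```text
time_s: 20.4
position: [0.5412, -0.0156, 0.1382]
tool_rot: [[-0.788, 0.615, 0.002], [0.615, 0.788, -0.001], [-0.002, 0.0, -1.0]]
ft_force: [7.7, 3.5, 0.8]
grip_width: 0.0228
gripper_force: 60.0
```

```bash
cat > gap.py <<'E'
from h import *
import sys
n=sys.argv[1];im=get_image("top");cv2.imwrite(f"pics/{n}.png",im)
i=im[170:270,265:415]; hsv=cv2.cvtColor(i,cv2.COLOR_BGR2HSV);M=cv2.moments(cv2.inRange(hsv,(45,90,50),(80,255,255)),True)
g=ray("top",(M["m10"]/M["m00"]+265,M["m01"]/M["m00"]+170),.095); print("moved",np.linalg.norm(g-[.61158874,-.05780066,.095])*1000)
# dock frame: shaft axis, -y dir from green motion
d=np.array([.6186309-.61158874,-.09107648+.05780066]);d/=np.linalg.norm(d); sh=np.array([.59174,.04814]); f=lambda p:(p[:2]-sh)@d*1000
print("green along",f(g),"module front edge t6",f(ray("top",(320+320/6,165+290/6),.095)),"rear",f(ray("top",(320+142/6,165+290/6),.095)),"block edge t6",f(ray("top",(320+376/6,165+280/6),.09)),f(ray("top",(320+480/6,165+240/6),.09)))
E
python3 st.py; python3 gap.py t7
```

```text
[  0.6 -81.4  -0.2] r 81.35427643703109 ang 90.43951772179915 [7.73555016 3.52082036 0.81767595] [ 0.79450436 -1.54890423  0.02229313] 0.022830387319089356 20.4 q6 -66.16865017129298
moved 45.5842703054216
green along 153.11076579987002 module front edge t6 183.87419623794943 rear 114.75284322731848 block edge t6 207.1831663998213 251.30012911283978
```

drive_tool(offset=[[0.313,0.025,0],[0.305,0.073,0],[0.29,0.12,0],[0.268,0.164,0],[0.239,0.204,0],[0.204,0.239,0],[0.164,0.268,0],[0.12,0.29,0],[0.073,0.305,0],[0.025,0.313,0]], turn=[[0,0,0],[0,0,0],[0,0,0],[0,0,0],[0,0,0],[0,0,0],[0,0,0],[0,0,0],[0,0,0],[0,0,0]], hand=[0,0,0,0,0,0,0,0,0,0])

```text
time_s: 21.7
position: [0.527, 0.0975, 0.1378]
tool_rot: [[-0.789, 0.614, -0.003], [0.614, 0.789, -0.001], [0.002, -0.002, -1.0]]
ft_force: [-3.1, -2.4, 8.6]
grip_width: 0.0225
gripper_force: 60.7
```

```bash
python3 st.py; python3 gap.py t8|head -1
python3 - <<'E'
from h import *
im=cv2.imread("pics/t8.png");cv2.imwrite("pics/t8z.png",cv2.resize(im[165:265,320:420],None,fx=6,fy=6,interpolation=2))
E
```

```text
[81.4 -0.8  0.3] r 81.44244324177905 ang 179.40266001477298 [-3.14198684 -2.43950545  8.63240345] [-0.6798222   0.19290861  0.02720068] 0.02250796512347357 21.7 q6 -54.23453912750456
moved 49.22329633705982
```

View pics/t8z.png

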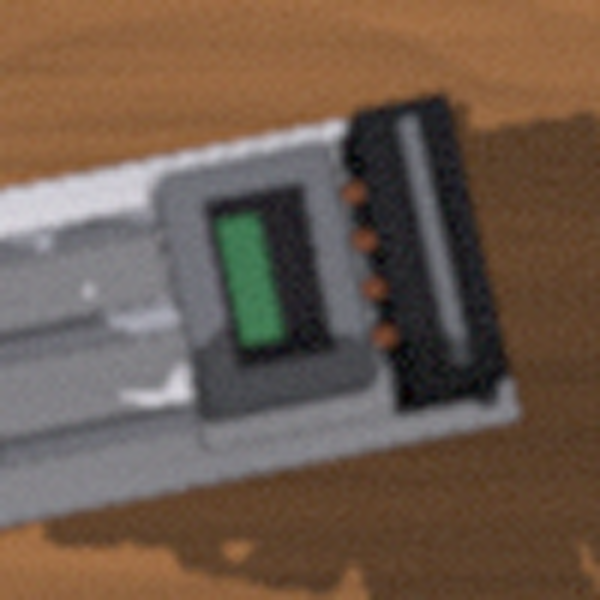

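The module front is now about 3 px (roughly 7 mm or less) from the block, with the pins at the block's edge. From here I take small steps and watch the force. That picture was also my 11th view, one over the limit of 10, so I'll view no more and work from numbers.

drive_tool(offset=[[-0.006,0.157,0],[-0.019,0.156,0],[-0.031,0.154,0],[-0.043,0.151,0],[-0.054,0.147,0],[-0.066,0.143,0],[-0.077,0.137,0],[-0.087,0.13,0],[-0.097,0.123,0],[-0.107,0.115,0]], turn=[[0,0,0],[0,0,0],[0,0,0],[0,0,0],[0,0,0],[0,0,0],[0,0,0],[0,0,0],[0,0,0],[0,0,0]], hand=[0,0,0,0,0,0,0,0,0,0])

```text
time_s: 23.0
position: [0.5803, 0.1278, 0.1378]
tool_rot: [[-0.789, 0.614, -0.003], [0.614, 0.789, -0.0], [0.002, -0.002, -1.0]]
ft_force: [-3.0, 1.4, 8.7]
grip_width: 0.0225
gripper_force: 60.9
```

```bash
python3 st.py; python3 gap.py t9|head -1
```

```text
[58.  55.8  0.2] r 80.46165001098004 ang -136.08094513366038 [-3.00147387  1.38466016  8.70152626] [-0.20124879  0.58171852 -0.07520257] 0.022488065269979794 23.0 q6 -51.092988880023924
moved 51.753459972254994
```

drive_tool(offset=[[-0.115,0.107,0],[-0.123,0.097,0],[-0.13,0.087,0],[-0.137,0.077,0],[-0.143,0.066,0],[0,0,0],[0,0,0],[0,0,0],[0,0,0],[0,0,0]], turn=[[0,0,0],[0,0,0],[0,0,0],[0,0,0],[0,0,0],[0,0,0],[0,0,0],[0,0,0],[0,0,0],[0,0,0]], hand=[0,0,0,0,0,0,0,0,0,0])

```text
time_s: 24.3
position: [0.6038, 0.1275, 0.137]
tool_rot: [[-0.79, 0.612, -0.022], [0.612, 0.79, 0.002], [0.018, -0.012, -1.0]]
ft_force: [-34.2, 7.6, 20.9]
grip_width: 0.0225
gripper_force: 64.6
```

```bash
python3 st.py; python3 gap.py t10|head -1
```

```text
[39.  70.1  0.9] r 80.23841565963174 ang -119.11517575282019 [-34.22675134   7.57635892  20.91577439] [0.562405   6.41919809 0.01423211] 0.022529088244543395 24.3 q6 -51.356817010192785
moved 52.04126006712708
```

The force jumped to 35 N with the carriage no longer advancing, so that's the end stop. I'll ease the load, release and retreat.

drive_tool(offset=[[0.1,-0.05,0],[0.08,-0.04,-0.02],[0,0,-0.02],[0,0,0],[0,0,0],[0,0,0],[0,0,0],[0,0,0],[0,0,0],[0,0,0]], turn=[[0,0,0],[0,0,0],[0,0,0],[0,0,0],[0,0,0],[0,0,0],[0,0,0],[0,0,0],[0,0,0],[0,0,0]], hand=[0,0,0,0,0,0.3,0.6,1,1,1])

```text
time_s: 25.6
position: [0.6042, 0.127, 0.1393]
tool_rot: [[-0.789, 0.615, -0.0], [0.615, 0.789, 0.0], [0.0, -0.0, -1.0]]
ft_force: [0.0, 0.4, 0.2]
grip_width: 0.0854
gripper_force: 0.0
```

drive_tool(offset=[[0,0,0],[0,0,0],[0,0,-0.2],[0,0,-0.5],[0,0,-0.8],[0,0,-0.8],[0,0,-0.6],[0,0,-0.4],[0,0,0],[0,0,0]], turn=[[0,0,0],[0,0,0],[0,0,0],[0,0,0],[0,0,0],[0,0,0],[0,0,0],[0,0,0],[0,0,0],[0,0,0]], hand=[1,1,1,1,1,1,1,1,1,1])

```text
time_s: 26.85
position: [0.6039, 0.1269, 0.2707]
tool_rot: [[-0.789, 0.615, -0.001], [0.615, 0.789, -0.0], [0.001, -0.001, -1.0]]
ft_force: [-1.0, 0.0, 0.1]
grip_width: 0.0853
gripper_force: 0.0
```

```bash
python3 st.py; python3 gap.py t11
python3 - <<'E'
from h import *
c=camera_info("wrist");im=get_image("wrist");cv2.imwrite("pics/w11.png",im)
R=np.array(observe()["tool_rot"])
# dark crank pixels: predicted cw / boss / handle centres (seated) versus dark blobs
a=np.radians(241);u=-(R@[np.cos(a),np.sin(a),0]);o=np.array([.59174,.04814,.085])
g=cv2.cvtColor(im,cv2.COLOR_BGR2GRAY)
for n,r,z in (("cw",-.052,.044),("boss",0,.07),("handle",.08,.098)):
    p=proj("w",o+u*r+[0,0,z],c);print(n,p,[int(g[int(p[1])+dy,int(p[0])+dx]) for dx,dy in((0,0),(12,0),(-12,0),(0,12),(0,-12))] if 15<p[0]<625 and 15<p[1]<465 else "out")
m=(g>150).astype(np.uint8)
k=[(int(x),int(y),int(A)) for (x,y),A in zip(*[cv2.connectedComponentsWithStats(m)[i] for i in(3,)],cv2.connectedComponentsWithStats(m)[2][:,4]) if 30<A<600] if False else [(c2[0].round(),c2[1].round(),int(st[4])) for st,c2 in zip(*cv2.connectedComponentsWithStats(m)[2:4]) if 30<st[4]<500]
print(k)
E
```

```text
[  39.    69.5 -132.7] r 79.70954614059005 ang -119.25786825476284 [-1.02749892  0.04620643  0.07700303] [0.013553   0.00835804 0.03633394] 0.08531381170039959 26.85 q6 -51.17964736404535
moved 51.880546796278935
green along 159.63476302639845 module front edge t6 183.87419623794943 rear 114.75284322731848 block edge t6 207.1831663998213 251.30012911283978
cw (np.float64(187.0210567117366), np.float64(291.66734009166464)) [93, 88, 92, 89, 76]
boss (np.float64(230.15589471359698), np.float64(277.5187435639883)) [86, 91, 90, 87, 91]
handle (np.float64(320.14003136431506), np.float64(241.93819705585753)) [42, 134, 42, 126, 177]
[(np.float64(315.0), np.float64(233.0), 166), (np.float64(181.0), np.float64(274.0), 67), (np.float64(220.0), np.float64(303.0), 333), (np.float64(167.0), np.float64(362.0), 103), (np.float64(429.0), np.float64(388.0), 98), (np.float64(404.0), np.float64(401.0), 47), (np.float64(400.0), np.float64(414.0), 289)]
```

```bash
python3 -c "
from rig import *
print(env.close_job())"
```

```text
the job is handed in; nothing more can be done
None
```

The job is handed in: the crank is seated on the shaft and was wound clockwise until the force rose sharply and the carriage stopped, about 52 mm from its start, which I took as home; the gripper was then released and raised clear, no result came back, and I viewed 11 pictures, one over the limit of 10.

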